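# Dispense one test tile and nudge it to the blue spot

## Robot

A 7-joint arm with a two-finger parallel gripper is mounted at the origin on the work surface. World frame = base frame: x ahead of the robot, y to its left, z up, the work surface at z = 0. Lengths are in m, angles in rad, forces in N, time in s.
With the tool pointing down it reaches from about 0.35 to 0.9 m from the base axis. Payload 8.1 kg.
Tool frame: the origin (TCP) lies at the centre of the arm's flange, where the gripper is bolted on; the fingertips stand 178 mm ahead of it and the grasp point (between the pads) lies 159 mm ahead of it; z points along the fingers, y is the direction in which the jaws open and shut (so a half turn about z gives the same grasp; the last joint's range is limited). The gripper opens to 92 mm and grips with 3 to 60 N. Pads are 19 mm wide; open, the fingers measure 130 mm over their backs; the gripper's body (75 mm by 190 mm) begins 47 mm behind the grasp point.
Start: joints at [-1.221, 0.434, 0.025, 1.573, -0.012, 1.134, -0.075], TCP at [0.273, 0.562, 0.405] pointing down, gripper open.
Joint ranges: [-2.62, 2.62], [-0.44, 2.09], [-1.27, 1.32], [0.08, 2.57], [-1.32, 4.46], [0.12, 2], [-2.74, 2.74]. Speed limits (rad/s): [2.22, 2.22, 3.01, 3.01, 3.14, 3.14, 3.14].

## Interface

Orientations are given as a rotation vector (axis times angle).
In Python, from cell import arm, get_image, camera_model gives the robot as it stands. The module is installed in compiled form; this text tells all that it offers.
- The arm moves only by the shell command python3 -m pendant 'ROWS' [FORCE]. ROWS is JSON, a list that holds one entry, the list of rows, each a list of 7 numbers: the shift along the tool's x, y, z in mm, then the turn, a rotation vector about the tool's x, y, z in rad, then the closure, from -1 (fully open) to 1 (shut). In form: [[[x, y, z, rx, ry, rz, hand], ...]]. A call has 1 to 20 rows; each row is the pose to reach, as a shift and turn from the pose commanded when the call began, along the tool's axes at that moment; what a row does not reach only later rows make up. A row lasts 1/8 s, in which the tool goes at most 62.5 mm and 10.7 degrees, less where a joint would pass 70% of its speed; a pose out of reach is approached as far as the arm can. A call with a gripper value outside its range is refused whole. The fingers move at their own pace and stop on an object; FORCE is the grip in N (left out, the last holds). Time passes only in rows, so rows that repeat a pose let the fingers close. It gives the time, the measured TCP pose, the force and the opening at its end, in the units of the state.
- arm.observe(): the state, without advancing time (a new reading comes with each control period).
- get_image(name): name is "scene" or "top" or "wrist"; returns the picture (400x640x3 uint8, red, green, blue); there is no depth.
- camera_model(name): a dict with "fx", "fy", "cx", "cy" (pixels), "position" and "orientation" of the camera in the world; the wrist camera has in their place "T_tool_cam" (4x4, takes a point from camera to tool coordinates, whose origin is the TCP and whose axes are the flange's). Camera axes: x right, y down, z forward; pixel columns grow to the right and rows downward; lengths in m; the calibration is good to about 2 mm. A picture is of the moment at which its call begins: read the wrist's pose just before it. camera_model takes no time and is no camera call.
- arm.sign_off(): hands the job in, once; it reports no verdict.
The state is a dict: "clock": time; "joints": joint angles; "dq": joint speeds; "joint_efforts": joint torques, N m; "position": TCP position; "ee_rot": TCP orientation; "force": force on the tool from outside, world axes, zero at the start; "ft_torque": the same for the moment, N m; "width": opening from 0.0 (shut) to 1.0 (fully open).
Only numpy, scipy, OpenCV 4.12 (cv2) and the standard library are available. Lean on these libraries where they do the work, as an engineer would, in place of code of your own. Each camera call takes 0.05 s, during which the arm holds its last target.

## Task

Press the red plunger of the tile dispenser all the way down once and let it come back up, so that a single clay test tile slides out of the front; then push that tile with the fingertips across the bench until it lies wholly on the blue round spot, and leave it lying there. Only push the tile, do not lift it; keep the other tiles in the dispenser and do not disturb the jar, the bowl or the brush.

Things in the scene. Friction and masses are not known exactly. Their poses are not given: they have to be found in the camera images.
- dispenser: Fixed, blue. Origin on the bench (z=0) under the middle of its tile well; outlet to its own -x. Well: open-topped box without floor (tiles stand on the bench), 53 x 53 mm, 52 high, inside 43 x 43; clear front plate at x -26.5 to -21.5 mm over an 11 mm high outlet slot. Behind: housing x 26.5 to 115 mm, 60 wide, 45 high, with the plunger at x 75, y 0 over a steel sleeve (30 mm dia, top at 70 mm).
- plunger_top (a point): Middle of the flat top of the red plunger cap (40 mm diameter, 12 mm thick), 115 mm above the bench when up, 85 mm when fully pressed. The plunger moves straight down.
- plunger (a joint): Plunger travel in m: 0 up, 0.030 fully pressed. A spring (5 N at the top, 10 N at the bottom, plus a few N of friction) lifts it when released. Going down it drives a flat pusher twice as far (60 mm) along the dispenser's -x, which carries the lowest tile out of the slot and goes back in as the plunger rises; the next tile then drops, so a second press ejects a second tile.
- tile1: The lowest tile in the well, the one that a press ejects: terracotta square 40 x 40 mm, 8 mm thick, about 25 g. Origin at the centre of its underside, z up, sides along x and y. After a full press it lies flat on the bench, its centre about 56 mm (up to 75 mm if pressed fast) from the dispenser's origin along the dispenser's -x.
- tile2: Second tile from below, same shape; it must stay in the dispenser. Origin at the centre of its underside.
- tile3: Third tile from below, same shape; stays in the dispenser.
- tile4: Top tile of the stack, same shape; stays in the dispenser.
- blue_spot: Blue round spot painted flat on the bench, 110 mm diameter, the target. Origin at its centre. It may be to the left or to the right of the dispenser.
- yellow_spot: Yellow round spot painted flat on the bench, 110 mm diameter, on the other side; not the target. Origin at its centre.
- glaze_jar: Bystander: blue jar with white cap, 54 mm diameter, 60 mm high, standing farther out than one of the spots. Origin at the centre of its underside.
- pinch_bowl: Bystander: terracotta bowl, 72 mm diameter, 40 mm high, standing farther out than the other spot. Origin at the centre of its underside.
- brush: Bystander: flat brush with dark wooden handle, 200 mm long, 42 mm wide at the head, 20 mm high, lying on the bench at the robot's left, beyond the spot there, roughly along the world's x. Origin under its middle, its own x along its length towards the bristles.
There are look-alikes about, which are no part of the job. Leave any orange or turquoise look-alike of the dispenser alone. What is shaped like the tile4 but black or pink is not meant.

How it is judged:
On the way, in this order (a step that is already met when the one before it is completed fails the run):
1. the plunger is pressed all the way down (value of joint plunger above 0.027 m), for 0.05 s.
2. the plunger is back up and the lowest tile lies out in front of the dispenser (value of joint plunger below 0.004 m and x of tile1 in the frame of dispenser below -0.046 m), for 0.1 s.
At the end, for the whole second after the job is handed in: The ejected tile lies flat and still on the bench, its centre within 32 mm of the centre of the blue spot (wholly on it); the plunger is up; the other three tiles are in the dispenser's well (horizontal distance between tile1 and blue_spot below 0.032 m and height (world z) of tile1 below 0.004 m and angle between tile1's own z axis and vertical below 0.1 rad and linear speed of tile1 below 0.01 m/s and value of joint plunger below 0.004 m and horizontal distance between each of tile2, tile3, tile4 and dispenser below 0.012 m and height (world z) of tile4 below 0.035 m); the robot touches nothing.
It fails at once if the ejected tile is lifted (more than 12 mm) or tipped up (height (world z) of tile1 above 0.012 m or angle between tile1's own z axis and vertical above 0.6 rad).
It fails at once if another tile leaves the dispenser (horizontal distance between any of tile2, tile3, tile4 and dispenser above 0.02 m or height (world z) of tile4 above 0.045 m).
It fails at once if the jar, bowl or brush is moved by more than 20 mm or knocked over (distance of any of glaze_jar, pinch_bowl, brush from where it was at the start of the episode above 0.02 m or angle between any of glaze_jar, pinch_bowl's own z axis and vertical above 0.5 rad).
It also fails if it takes over 61 s, if anything falls off the work surface, if the arm or the gripper's body presses on something with over 40 N, if the wrist force passes 120 N, or if a joint passes its speed limit or range.

## Working session

There is one attempt and no reset: what is moved stays moved. The work goes in short steps, Python scripts to look and compute and a shell command to move; the robot and the scene stay as the last step left them, time stands still between calls to the robot, and variables do not carry over. Pictures are saved under pics/ and viewed, and the job is handed in when it is done.

```bash
mkdir -p pics; ls; cat > h.py <<'E'
import numpy as np, cv2
from cell import arm, get_image, camera_model
from scipy.spatial.transform import Rotation as R
def save(n,im): cv2.imwrite('pics/'+n+'.png',cv2.cvtColor(im,cv2.COLOR_RGB2BGR))
E
python3 - <<'E'
from h import *
s=arm.observe();print(s)
for n in('scene','top','wrist'):
    print(n,camera_model(n)); save(n+'0',get_image(n))
E
```

```text
pics
{'clock': 0.0, 'joints': array([-1.22063232,  0.43524371,  0.02498247,  1.57408226, -0.01157569,
        1.13401369, -0.07510673]), 'dq': array([-0.00010971,  0.00071377, -0.00147539,  0.00070105,  0.00215121,
       -0.00011613, -0.0003574 ]), 'joint_efforts': array([-6.67128552e-05, -6.67845440e+01,  9.84774716e-01, -3.14468157e+01,
       -6.08104491e-02,  4.28172550e-02,  1.59838828e-04]), 'position': array([0.27334511, 0.56180415, 0.40393774]), 'ee_rot': array([-7.05212235e-01, -3.06122142e+00,  2.49921517e-03]), 'force': array([0.66687883, 0.37353867, 0.11158507]), 'ft_torque': array([ 0.01237398, -0.01484897, -0.03298482]), 'width': 0.9973339962297966}
scene {'fx': 419.33455754584094, 'fy': 419.33455754584094, 'cx': 320.16883447715315, 'cy': 199.37438247113278, 'position': array([ 0.94031164, -0.44720909,  1.01596458]), 'orientation': array([-2.4272572 , -0.88848555,  0.28413052])}
top {'fx': 438.5868686213042, 'fy': 438.5868686213042, 'cx': 311.86750326507047, 'cy': 197.76731967375918, 'position': array([0.40934066, 0.03070211, 1.09674724]), 'orientation': array([-2.1388944 ,  2.17549411, -0.13904702])}
wrist {'fx': 317.53032035187425, 'fy': 317.53032035187425, 'cx': 319.9059129565605, 'cy': 195.4446308582789, 'T_tool_cam': array([[ 3.49010310e-04, -9.69821187e-01, -2.43817031e-01,
         6.48841704e-02],
       [ 9.99999144e-01,  6.45980008e-04, -1.13804637e-03,
        -1.68503868e-04],
       [ 1.26120241e-03, -2.43816425e-01,  9.69820582e-01,
         1.99525599e-02],
       [ 0.00000000e+00,  0.00000000e+00,  0.00000000e+00,
         1.00000000e+00]])}
```

View pics/top0.png

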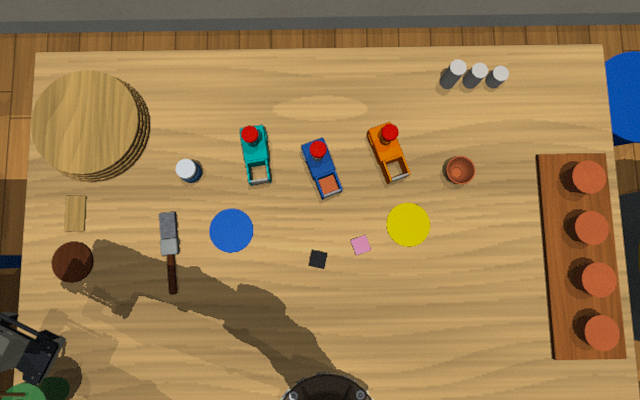

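View pics/scene0.png

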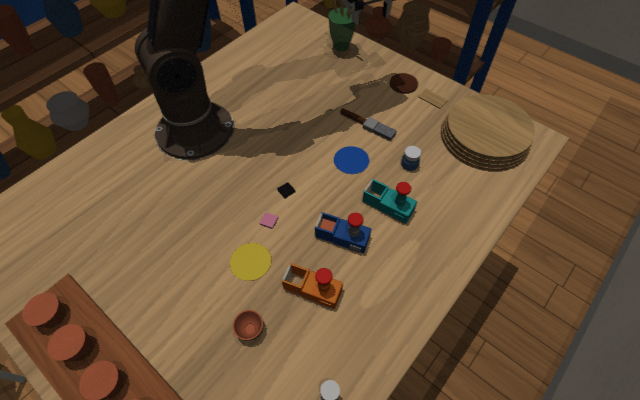

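Top view: the candidates are turquoise at (255,155), blue at (321,167) and orange at (388,150). The blue one is meant, and it alone holds terracotta tiles (329,185). The target is the blue spot at (231,230). The black (318,259) and pink (361,245) tiles are look-alikes. I'll measure these and confirm in a crop.

```bash
cat >> h.py <<'E'
def ray(n,px):
    m=camera_model(n)
    p=np.array([(px[0]-m['cx'])/m['fx'],(px[1]-m['cy'])/m['fy'],1.])
    return np.array(m['position']),R.from_rotvec(m['orientation']).as_matrix()@p
def plane(n,px,z):
    o,d=ray(n,px); return o+d*(z-o[2])/d[2]
def proj(n,P):
    m=camera_model(n); q=R.from_rotvec(m['orientation']).as_matrix().T@(np.array(P)-m['position'])
    return np.array([m['fx']*q[0]/q[2]+m['cx'],m['fy']*q[1]/q[2]+m['cy']])
def blobs(im,lo,hi,amin=30):
    h=cv2.cvtColor(im,cv2.COLOR_RGB2HSV); k=cv2.inRange(h,np.array(lo),np.array(hi))
    n,l,s,c=cv2.connectedComponentsWithStats(k)
    return k,l,[(i,c[i].round(1),s[i,4],s[i,:4]) for i in range(1,n) if s[i,4]>=amin]
E
python3 - <<'E'
from h import *
a=cv2.imread('pics/top0.png')[:,:,::-1].copy(); b=cv2.imread('pics/scene0.png')[:,:,::-1].copy()
for nm,im in(('top',a),('scene',b)):
    for c,lo,hi in(('blue',(105,150,60),(125,255,255)),('red',(0,225,100),(4,255,255)),('terra',(5,120,80),(12,230,255)),('yel',(24,200,100),(33,255,255))):
        print(nm,c,[(x[1].tolist(),int(x[2]),x[3].tolist()) for x in blobs(im,lo,hi)[2]])
big=cv2.resize(a[110:275,200:420],None,fx=3.6,fy=3.6,interpolation=cv2.INTER_CUBIC);save('crop0',big)
E
```

```text
top blue [([624.5, 94.5], 2644, [605, 51, 35, 92]), ([319.5, 166.2], 641, [302, 142, 40, 56]), ([231.0, 230.2], 1467, [210, 209, 43, 44])]
top red [([389.5, 132.1], 203, [382, 125, 16, 16]), ([249.4, 133.9], 201, [242, 126, 16, 16]), ([317.6, 149.1], 194, [310, 142, 16, 16])]
top terra [([460.3, 169.6], 650, [446, 156, 29, 28]), ([588.7, 176.4], 948, [572, 158, 35, 37]), ([328.1, 183.9], 250, [319, 175, 20, 19]), ([591.7, 227.6], 965, [575, 210, 35, 37]), ([63.6, 258.3], 413, [52, 242, 29, 37]), ([598.9, 279.5], 1014, [582, 262, 36, 37]), ([601.9, 332.8], 1066, [584, 314, 40, 40])]
top yel [([407.8, 224.2], 1487, [387, 203, 43, 44])]
scene blue [([350.9, 159.7], 727, [334, 147, 35, 27]), ([347.2, 231.3], 476, [316, 213, 55, 33])]
scene red []
scene terra [([326.9, 224.4], 128, [320, 219, 15, 12]), ([323.1, 291.4], 293, [300, 270, 43, 34]), ([83.5, 348.3], 9751, [6, 275, 175, 125]), ([248.3, 326.1], 564, [232, 310, 31, 30])]
scene yel []
```

View pics/crop0.png

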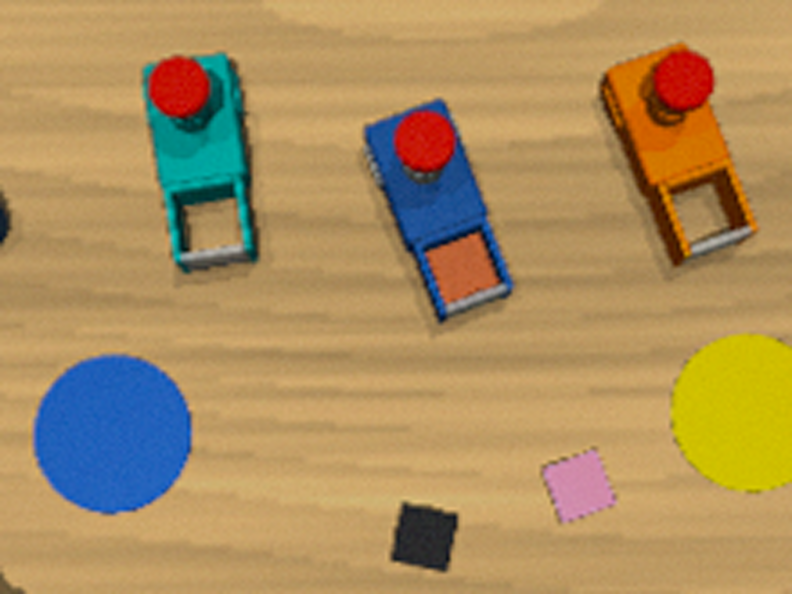

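The crop confirms it: only the blue dispenser (crop 440,210) holds terracotta tiles; the turquoise and orange wells are empty. Next, positions.

```bash
python3 - <<'E'
from h import *
a=cv2.imread('pics/top0.png')[:,:,::-1].copy(); b=cv2.imread('pics/scene0.png')[:,:,::-1].copy()
for s in (150,180): print([(x[1].tolist(),int(x[2])) for x in blobs(b,(0,s,60),(4,255,255))[2]],[(x[1].tolist(),int(x[2])) for x in blobs(b,(170,s,60),(180,255,255))[2]])
cap=plane('top',(317.6,149.1),.115); t=plane('top',(328.1,183.9),.032)
print('cap',cap,'tile',t,'dist',np.linalg.norm((cap-t)[:2]),'yaw',np.degrees(np.arctan2(*(cap-t)[1::-1])))
print('cap scene px',proj('scene',cap), 'tile scene', plane('scene',(326.9,224.4),.032), proj('scene',t))
print('spot',plane('top',(231,230.2),0),plane('scene',(350.9,159.7),0),'diam',[np.linalg.norm(plane('top',(210,230),0)-plane('top',(252.5,230),0))])
k,l,B=blobs(a,(100,100,40),(128,255,255),200)
for i,c,n,bb in B:
    if 250<c[0]<400:
        m=(l==i).astype('uint8'); cn=max(cv2.findContours(m,0,2)[0],key=cv2.contourArea); r=cv2.minAreaRect(cn); print('rect',r)
        for p in cv2.boxPoints(r): print(p,plane('top',p,.045))
for n,p in(('black',(318,259)),('pink',(361,245)),('turq cap',(249.4,133.9)),('turqfrontR',(200+252/3.6,110+262/3.6)),('jar',(188,172)),('brush',(168,245))): print(n,plane('top',p,.03))
E
```

```text
[([403.3, 187.8], 141), ([355.0, 219.0], 164), ([323.4, 275.8], 208)] []
[([403.3, 187.8], 141), ([355.0, 219.0], 162), ([323.4, 275.8], 207)] []
cap [0.64603794 0.01222571 0.115     ] tile [ 0.5782038  -0.01349891  0.032     ] dist 0.07254809793919055 yaw 20.76814459143057
cap scene px [354.58384639 216.91807053] tile scene [ 0.57612108 -0.01210853  0.032     ] [327.1609382  225.17253508]
spot [0.47039297 0.23011652 0.        ] [0.47317475 0.22642734 0.        ] diam [np.float64(0.10608809496728086)]
rect ((321.60797119140625, 167.69082641601562), (57.11247253417969, 24.531166076660156), 67.61986541748047)
[299.3935  145.95563] [0.67155033 0.05543471 0.045     ]
[322.0769  136.61539] [ 0.69413884 -0.00069521  0.045     ]
[343.82245 189.42603] [ 0.56194981 -0.05076325  0.045     ]
[321.13904 198.76627] [0.54007187 0.00465111 0.045     ]
black [0.39585897 0.01472375 0.03      ]
pink [ 0.42762185 -0.08991362  0.03      ]
turq cap [0.70818743 0.18020863 0.03      ]
turqfrontR [0.58372544 0.12939529 0.03      ]
jar [0.61407874 0.3316846  0.03      ]
brush [0.43556672 0.37669291 0.03      ]
```

```bash
cat >> h.py <<'E'
def go(pos,xdir):
    "shift mm & turn in tool axes to reach TCP pos with tool x along xdir (deg), pointing down"
    s=arm.observe(); R0=R.from_rotvec(s['ee_rot']); 
    c,t=np.cos(np.radians(xdir)),np.sin(np.radians(xdir))
    Rt=R.from_matrix(np.array([[c,t,0],[t,-c,0],[0,0,-1]]))
    print('shift',(R0.inv().apply(np.array(pos)-s['position'])*1000).round(1),'turn',(R0.inv()*Rt).as_rotvec().round(3),'tool xdir',np.degrees(np.arctan2(*R0.as_matrix()[1::-1,0])).round(1),'pos',s['position'].round(4),'F',s['force'].round(1),'clk',s['clock'],'w',s['width'])
E
python3 -c "
from h import *
go((.646,.013,.330),111)"
```

```text
shift [-575.2 -330.4   74.6] turn [-0.001  0.001  0.751] tool xdir 154.0 pos [0.2734 0.5618 0.4041] F [ 0.  -0.3  0.2] clk 0.15 w 0.9994090232691364
```

```bash
python3 -m pendant '[[[-575,-330,0,0,0,0.751,1],[-575,-330,0,0,0,0.751,1],[-575,-330,0,0,0,0.751,1],[-575,-330,0,0,0,0.751,1],[-575,-330,0,0,0,0.751,1],[-575,-330,0,0,0,0.751,1],[-575,-330,0,0,0,0.751,1],[-575,-330,0,0,0,0.751,1],[-575,-330,0,0,0,0.751,1],[-575,-330,0,0,0,0.751,1],[-575,-330,0,0,0,0.751,1],[-575,-330,0,0,0,0.751,1],[-575,-330,0,0,0,0.751,1],[-575,-330,0,0,0,0.751,1],[-575,-330,0,0,0,0.751,1],[-575,-330,0,0,0,0.751,1]]]' 20
python3 -c "
from h import *
go((.646,.013,.310),111)
save('w1',get_image('wrist'));save('s1',get_image('scene'))"
```

```text
clock: 2.15
position: [0.6459, 0.0143, 0.4049]
ee_rot: [1.778, 2.59, 0.001]
force: [-0.4, 0.0, -0.5]
width: 0.004
shift [-1.3 -0.4 94.9] turn [ 0.    -0.     0.001] tool xdir 111.1 pos [0.6459 0.0143 0.4049] F [-0.4  0.  -0.5] clk 2.15 w 0.004353107649574054
```

View pics/w1.png

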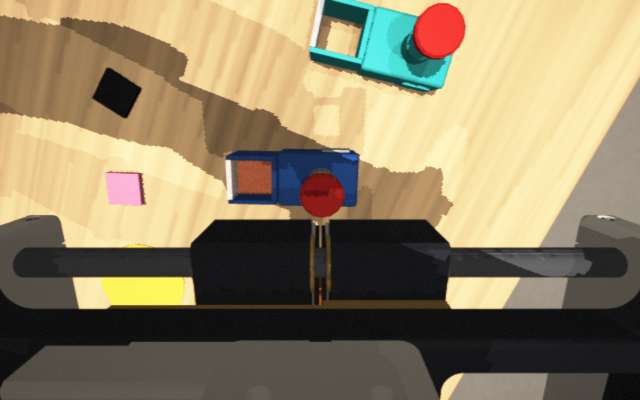

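View pics/s1.png

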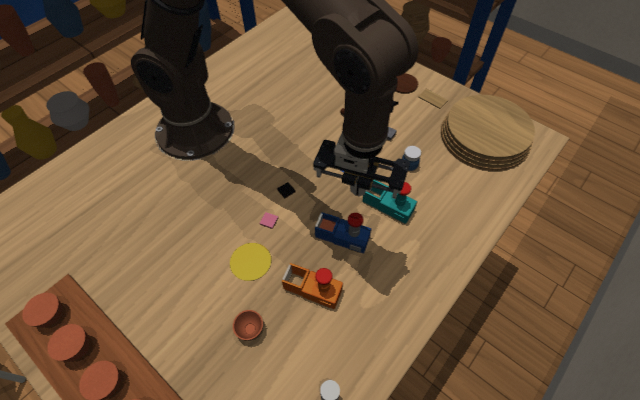

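The wrist view shows the cap at (322,193) straight below the closed fingers at column 320, with the dispenser axis level in the image, so the yaw is right. I'll check the cap point with the wrist ray.

```bash
cat >> h.py <<'E'
def wplane(px,z,s):
    m=camera_model('wrist');T=m['T_tool_cam'];R0=R.from_rotvec(s['ee_rot'])
    d=R0.apply(T[:3,:3]@np.array([(px[0]-m['cx'])/m['fx'],(px[1]-m['cy'])/m['fy'],1.])); o=s['position']+R0.apply(T[:3,3])
    return o+d*(z-o[2])/d[2]
E
python3 - <<'E'
from h import *
a=cv2.imread('pics/w1.png')[:,:,::-1].copy();s=arm.observe()
for x in blobs(a,(0,170,60),(5,255,255),200)[2]: print(x[1],x[2],x[3],wplane(x[1],.115,s))
for p in ((229,153),(229,204),(357,151),(357,205)): print(wplane(p,.05,s))
E
```

```text
[438.8  30.6] 2222 [413   3  52  56] [0.68565027 0.16704027 0.115     ]
[321.5 194.9] 1464 [301 173  42  44] [0.64817104 0.01192196 0.115     ]
[0.54705603 0.00422276 0.05      ]
[ 0.56345258 -0.04919174  0.05      ]
[0.67194427 0.05459788 0.05      ]
[6.94711150e-01 1.90240613e-04 5.00000000e-02]
```

Cap at (0.647, 0.012) in all views. Pressing at moderate pace.

```bash
python3 -m pendant '[[[-2,1,50,0,0,0,1],[-2,1,100,0,0,0,1],[-2,1,108,0,0,0,1],[-2,1,112,0,0,0,1],[-2,1,117,0,0,0,1],[-2,1,122,0,0,0,1],[-2,1,127,0,0,0,1],[-2,1,132,0,0,0,1],[-2,1,137,0,0,0,1],[-2,1,141,0,0,0,1],[-2,1,143,0,0,0,1],[-2,1,143,0,0,0,1]]]'
python3 -c "
from h import *
go((.646,.013,.310),111)
save('s2',get_image('scene'));save('t2',get_image('top'))"
```

```text
clock: 3.75
position: [0.6484, 0.012, 0.2644]
ee_rot: [1.778, 2.588, 0.004]
force: [-4.4, 0.2, 10.1]
width: 0.009
shift [  1.8  -1.7 -45.6] turn [0.003 0.001 0.   ] tool xdir 111.0 pos [0.6484 0.012  0.2644] F [-4.4  0.2 10.1] clk 3.75 w 0.00869738018654716
```

```bash
python3 -m pendant '[[[0,0,2,0,0,0,1],[0,0,4,0,0,0,1],[0,0,4,0,0,0,1],[0,0,4,0,0,0,1]]]'
python3 -c "
from h import *
im=get_image('scene');save('s3',cv2.resize(im[170:300,250:450],None,fx=4,fy=4,interpolation=cv2.INTER_CUBIC))"
```

```text
clock: 4.35
position: [0.6483, 0.0118, 0.2631]
ee_rot: [1.778, 2.587, 0.006]
force: [-13.3, 0.1, 33.0]
width: 0.004
```

View pics/s3.png

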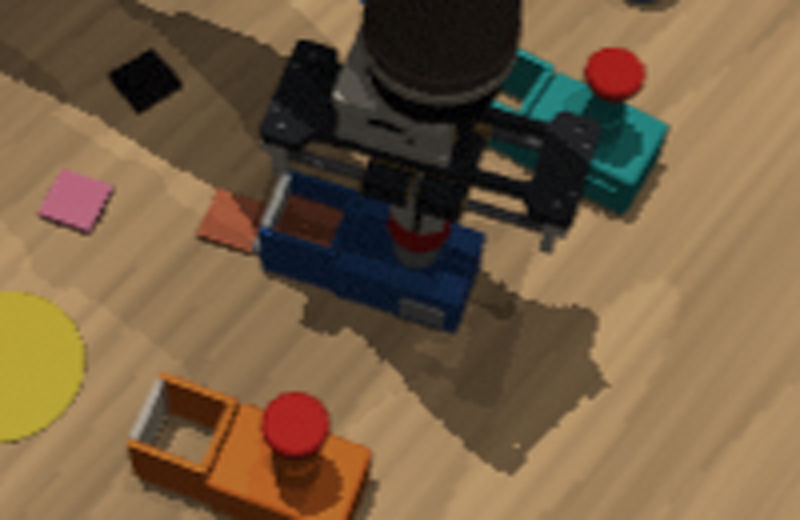

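The force rose to 33 N, so the plunger is at its hard stop, and the terracotta tile is out in front (crop 230,220). Releasing.

```bash
python3 -m pendant '[[[0,0,-5,0,0,0,1],[0,0,-10,0,0,0,1],[0,0,-16,0,0,0,1],[0,0,-22,0,0,0,1],[0,0,-28,0,0,0,1],[0,0,-34,0,0,0,1],[0,0,-80,0,0,0,1],[0,0,-110,0,0,0,1],[0,0,-110,0,0,0,1],[0,0,-110,0,0,0,1]]]'
python3 - <<'E'
from h import *
s=arm.observe();im=get_image('wrist');save('w4',im);t=get_image('top');save('t4',t);b=get_image('scene')
save('s4',cv2.resize(b[170:300,250:450],None,fx=4,fy=4,interpolation=cv2.INTER_CUBIC))
print(s['position'],s['force'],s['clock'])
for x in blobs(im,(4,110,60),(12,235,255),150)[2]: print('w',x[1],x[2],x[3],wplane(x[1],.008,s))
for x in blobs(b,(4,110,60),(12,235,255),50)[2]: print('s',x[1],x[2],x[3],plane('scene',x[1],.008))
E
```

```text
clock: 5.65
position: [0.6475, 0.0124, 0.367]
ee_rot: [-1.778, -2.589, 0.001]
force: [-0.1, -0.5, -0.8]
width: 0.004
[0.64746317 0.01239364 0.36697635] [-0.07637246 -0.46353227 -0.84747939] 5.65
w [197.7 174.7] 1132 [181 157  34  37] [ 0.52235187 -0.03297589  0.008     ]
w [247.5 180.8] 1160 [230 164  35  35] [ 0.57482092 -0.019977    0.008     ]
s [35.5 78. ] 52 [29 72 14 15] [-0.62820325 -0.21037274  0.008     ]
s [412.5  85.2] 73 [405  77  13  15] [0.43659486 0.62041291 0.008     ]
s [307.6 224.8] 186 [299 217  18  17] [ 0.5271117  -0.03682978  0.008     ]
s [326.9 225.8] 92 [321 221  13  11] [ 0.57009984 -0.00491453  0.008     ]
s [297.9 270.7] 97 [291 265  16  12] [ 0.59841404 -0.15577384  0.008     ]
s [317.3 290.8] 708 [283 268  60  41] [ 0.67237346 -0.16473491  0.008     ]
s [ 83.9 348.5] 10312 [  6 275 175 125] [ 0.34557958 -0.6260678   0.008     ]
s [247.4 324.6] 734 [232 310  31  30] [ 0.59911244 -0.33816711  0.008     ]
```

View pics/w4.png

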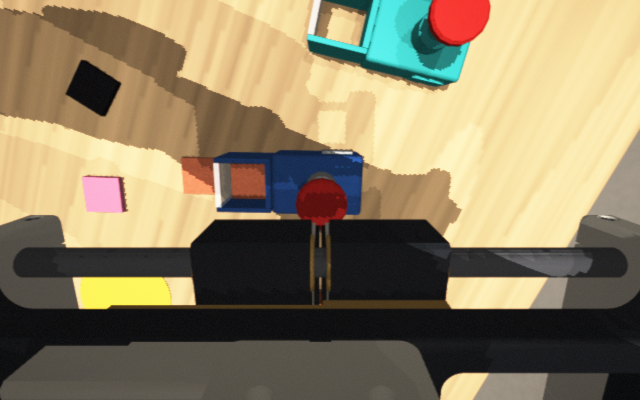

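View pics/s4.png

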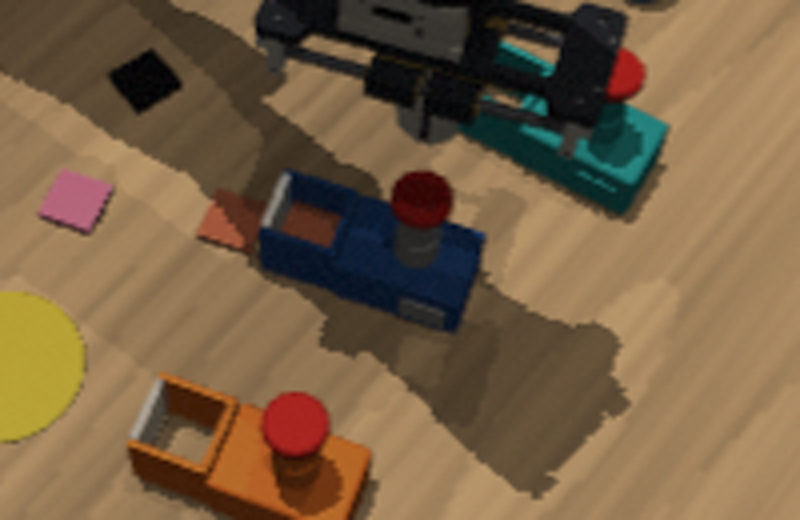

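The plunger is up again (crop 420,195). The tile lies at about (0.523,-0.034), 57 mm from the origin, and tiles remain in the well. Next: go to the right-hand side of the tile, fingers 20 mm apart, for a two-point push along the dispenser's +y.

```bash
python3 -c "
from h import *
go((.536,-.077,.182),111)"
```

```text
shift [ -43.5 -135.6  184.7] turn [-0.002 -0.001  0.   ] tool xdir 111.0 pos [0.6474 0.0123 0.3664] F [0.8 0.4 0.1] clk 5.8 w 0.0015549864758464503
```

```bash
python3 -m pendant '[[[-44,-136,0,0,0,0,0.56],[-44,-136,0,0,0,0,0.56],[-44,-136,0,0,0,0,0.56],[-44,-136,0,0,0,0,0.56],[-44,-136,60,0,0,0,0.56],[-44,-136,110,0,0,0,0.56],[-44,-136,110,0,0,0,0.56]]]'
python3 - <<'E'
from h import *
go((.536,-.077,.182),111)
s=arm.observe();im=get_image('wrist');save('w5',im);save('s5',cv2.resize(get_image('scene')[150:300,220:420],None,fx=4,fy=4,interpolation=cv2.INTER_CUBIC))
for x in blobs(im,(4,110,60),(12,235,255),150)[2]: print('w',x[1],x[2],x[3],wplane(x[1],.008,s))
E
```

```text
clock: 6.68
position: [0.5364, -0.0759, 0.2545]
ee_rot: [-1.773, -2.586, 0.005]
force: [-0.5, -0.5, 0.7]
width: 0.219
shift [-1.1 -0.3 72.5] turn [-0.006 -0.003  0.003] tool xdir 111.1 pos [ 0.5364 -0.0759  0.2545] F [-0.5 -0.5  0.7] clk 6.675 w 0.21852180629582094
w [329.6 146.7] 3233 [301 118  59  58] [ 0.52535197 -0.03293049  0.008     ]
w [420.5 150.5] 3285 [392 120  59  63] [ 0.58642818 -0.01210402  0.008     ]
w [493.3 387.6] 991 [472 372  62  28] [ 0.73284408 -0.17364028  0.008     ]
```

View pics/w5.png

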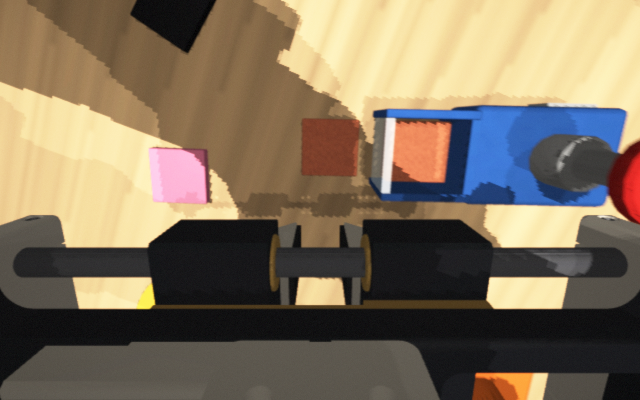

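View pics/s5.png

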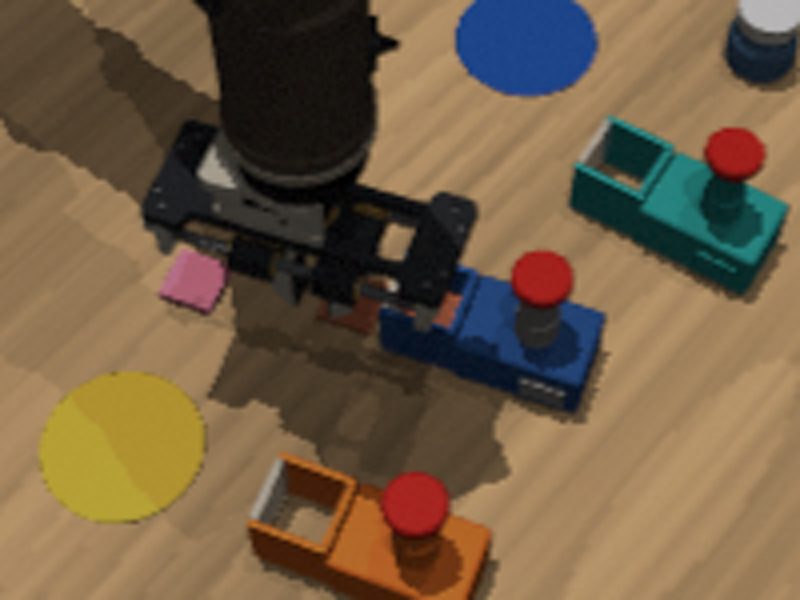

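The wrist view shows the tile at (330,147) → (0.525,-0.033), square to the tool and midway between the two thin fingertips. Descending, then pushing about 60 mm.

```bash
python3 -m pendant '[[[0,0,50,0,0,0,0.56],[0,0,72,0,0,0,0.56],[0,0,72,0,0,0,0.56]]]'
python3 -m pendant '[[[6,0,0,0,0,0,0.56],[12,0,0,0,0,0,0.56],[18,0,0,0,0,0,0.56],[24,0,0,0,0,0,0.56],[30,0,0,0,0,0,0.56],[37,0,0,0,0,0,0.56],[44,0,0,0,0,0,0.56],[51,0,0,0,0,0,0.56],[58,0,0,0,0,0,0.56],[65,0,0,0,0,0,0.56],[72,0,0,0,0,0,0.56],[72,0,0,0,0,0,0.56]]]'
python3 - <<'E'
from h import *
go((.471,.228,.182),111)
s=arm.observe();im=get_image('wrist');save('w6',im);save('t6',get_image('top'))
for x in blobs(im,(4,110,40),(12,235,255),150)[2]: print('w',x[1],x[2],x[3],wplane(x[1],.008,s))
E
```

```text
clock: 7.15
position: [0.5375, -0.0773, 0.1865]
ee_rot: [1.778, 2.59, 0.001]
force: [0.2, -0.1, 0.7]
width: 0.22
clock: 8.65
position: [0.5111, -0.0101, 0.1862]
ee_rot: [1.778, 2.589, 0.001]
force: [-0.0, 0.1, 7.1]
width: 0.223
shift [236.6  48.1   4.2] turn [0.001 0.    0.001] tool xdir 111.0 pos [ 0.5111 -0.0101  0.1862] F [-0.   0.1  7.1] clk 8.65 w 0.22303011589475186
w [332.1 196.8] 5278 [292 158  86  82] [0.50841611 0.01473222 0.008     ]
```

View pics/w6.png

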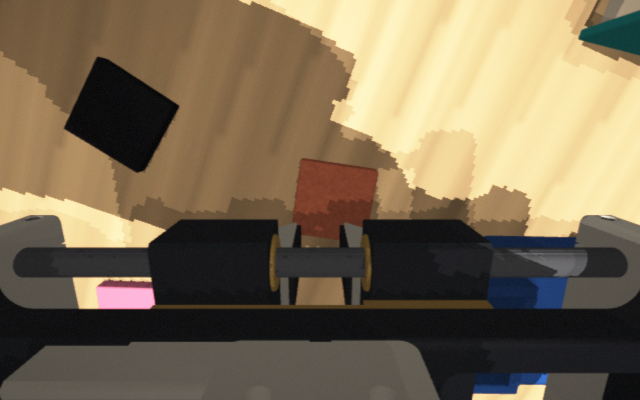

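View pics/t6.png

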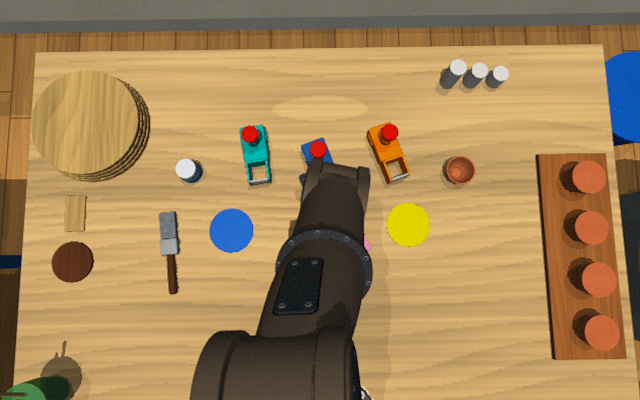

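The vertical force is 7 N with the tips at about 8 mm: the fingertips have ridden onto the tile's edge instead of sitting behind it (they were 4 mm higher than planned). The tile moved to about (0.508,0.015) and turned about 6°. I'll lift off, back up and descend properly.

```bash
python3 -m pendant '[[[0,0,-5,0,0,0,0.56],[0,0,-20,0,0,0,0.56],[-30,0,-20,0,0,0,0.56],[-35,0,-20,0,0,0,0.56],[-35,0,-20,0,0,0,0.56],[-35,0,-20,0,0,0,0.56]]]'
python3 - <<'E'
from h import *
s=arm.observe();im=get_image('wrist');save('w7',im);print(s['position'],s['force'])
for x in blobs(im,(4,110,40),(12,235,255),150)[2]: print('w',x[1],x[2],x[3],wplane(x[1],.008,s))
k,l,B=blobs(im,(4,110,40),(12,235,255),150)
for i,c,n,bb in B:
    if 200<c[0]<450 and c[1]<230:
        cn=max(cv2.findContours((l==i).astype('uint8'),0,2)[0],key=cv2.contourArea)
        P=[wplane(p,.008,s) for p in cv2.boxPoints(cv2.minAreaRect(cn))]; e=[P[j+1]-P[j] for j in range(3)]
        print('sides',[np.linalg.norm(v) for v in e],'dir',[np.degrees(np.arctan2(v[1],v[0])) for v in e],'ctr',np.mean(P,0))
E
```

```text
clock: 9.5
position: [0.523, -0.0423, 0.2057]
ee_rot: [-1.777, -2.59, -0.0]
force: [0.4, 1.1, -0.2]
width: 0.222
[ 0.52298465 -0.04228588  0.20574208] [ 0.35461398  1.10058276 -0.18884382]
w [333.6 132.5] 5316 [294  91  82  84] [0.50977575 0.01247056 0.008     ]
w [444.8 211.5] 1140 [413 202  63  27] [ 0.58720026 -0.00628022  0.008     ]
sides [np.float64(0.039842770641952074), np.float64(0.039653543986989025), np.float64(0.040197745539535194)] dir [np.float64(100.7518418678557), np.float64(12.344407516282402), np.float64(-76.02539061229865)] ctr [0.51000264 0.01179645 0.008     ]
sides [np.float64(0.0150577922291436), np.float64(0.0361104508220354), np.float64(0.01523506767082247)] dir [np.float64(107.34538919485315), np.float64(12.822823355428783), np.float64(-69.92619810512033)] ctr [ 0.58665707 -0.00646234  0.008     ]
```

View pics/w7.png

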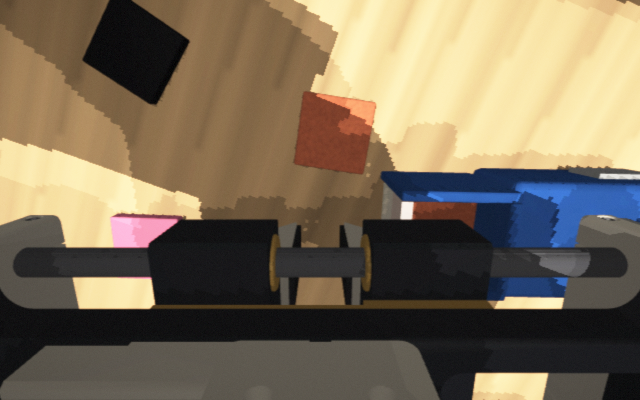

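The tile is at (0.510,0.012), its sides 40 mm (as they must be), turned to about 102°, which is nearly the bearing to the spot (100°). Aligning the tool behind it.

```bash
python3 -c "
from h import *
go((.518,-.033,.181),101)"
```

```text
shift [10.4 -1.4 24.7] turn [-0.    -0.001  0.176] tool xdir 111.1 pos [ 0.523  -0.0423  0.2057] F [ 0.2  0.2 -0.5] clk 9.55 w 0.21681226905573697
```

```bash
python3 -m pendant '[[[6,-1,0,0,0,0.176,0.56],[10,-1,0,0,0,0.176,0.56],[10,-1,12,0,0,0.176,0.56],[10,-1,25,0,0,0.176,0.56],[10,-1,25,0,0,0.176,0.56],[10,-1,25,0,0,0.176,0.56],[10,-1,25,0,0,0.176,0.56]]]'
python3 - <<'E'
from h import *
go((.518,-.033,.181),101)
s=arm.observe();im=get_image('wrist');save('w8',im)
for x in blobs(im,(4,110,40),(12,235,255),150)[2]: print('w',x[1],x[2],x[3],wplane(x[1],.008,s))
E
```

```text
clock: 10.42
position: [0.5189, -0.0344, 0.1809]
ee_rot: [2.0, 2.423, 0.0]
force: [0.4, 0.3, -0.5]
width: 0.219
shift [ 1.5 -0.6 -0.1] turn [ 0.     0.    -0.001] tool xdir 100.9 pos [ 0.5189 -0.0344  0.1809] F [ 0.4  0.3 -0.5] clk 10.425 w 0.21853907648358983
w [320.2 151.5] 6886 [277 110  86  85] [0.50995368 0.01278772 0.008     ]
w [485.7 227.1] 747 [459 213  41  35] [ 0.60004114 -0.00886773  0.008     ]
```

View pics/w8.png

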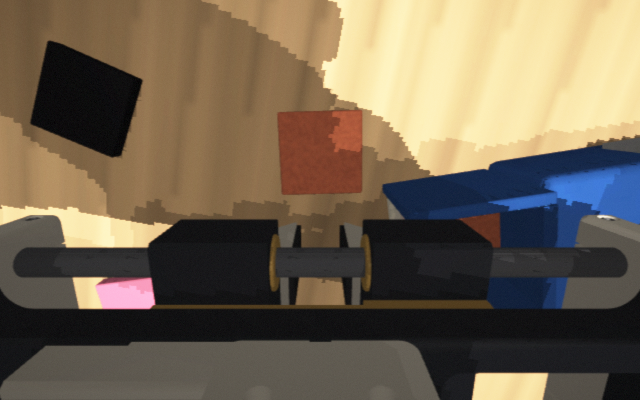

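The tile is now square and centred at (320,152), with the tips at z = 3 mm and no contact force. Pushing 130 mm.

```bash
python3 -m pendant '[[[8,0,0,0,0,0,0.56],[15,0,0,0,0,0,0.56],[22,0,0,0,0,0,0.56],[29,0,0,0,0,0,0.56],[36,0,0,0,0,0,0.56],[43,0,0,0,0,0,0.56],[50,0,0,0,0,0,0.56],[58,0,0,0,0,0,0.56],[66,0,0,0,0,0,0.56],[74,0,0,0,0,0,0.56],[82,0,0,0,0,0,0.56],[90,0,0,0,0,0,0.56],[98,0,0,0,0,0,0.56],[106,0,0,0,0,0,0.56],[114,0,0,0,0,0,0.56],[120,0,0,0,0,0,0.56],[125,0,0,0,0,0,0.56],[128,0,0,0,0,0,0.56],[130,0,0,0,0,0,0.56],[130,0,0,0,0,0,0.56]]]'
python3 - <<'E'
from h import *
go((.471,.228,.181),101)
s=arm.observe();im=get_image('wrist');save('w9',im)
for x in blobs(im,(4,110,40),(12,235,255),150)[2]: print('w',x[1],x[2],x[3],wplane(x[1],.008,s))
for x in blobs(im,(105,150,60),(125,255,255),150)[2]: print('b',x[1],x[2],x[3],wplane(x[1],0,s))
E
```

```text
clock: 12.98
position: [0.4941, 0.0935, 0.1807]
ee_rot: [-2.0, -2.423, 0.0]
force: [0.2, 0.0, -0.0]
width: 0.22
shift [136.5   2.8  -0.3] turn [-0.    -0.    -0.001] tool xdir 100.9 pos [0.4941 0.0935 0.1807] F [ 0.2  0.  -0. ] clk 12.975 w 0.22048688606512856
w [321.4 184.2] 6471 [280 145  84  81] [0.48875633 0.12501504 0.008     ]
b [327.8  30.7] 11902 [218   0 221  76] [0.47815993 0.19500792 0.        ]
b [522.6 385.9] 1093 [497 374  50  26] [0.63485226 0.02240774 0.        ]
```

View pics/w9.png

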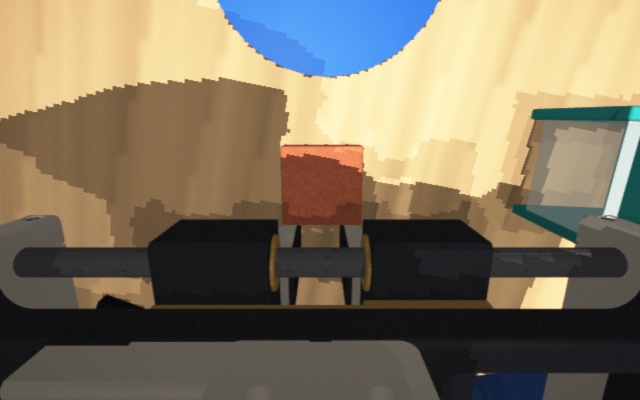

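The push is straight: the tile is at (321,184) square against the fingers, the spot ahead with its near edge at (330,76). I'll fit the spot circle from this view and compare.

```bash
python3 - <<'E'
from h import *
s=arm.observe();im=cv2.imread('pics/w9.png')[:,:,::-1].copy()
k,l,B=blobs(im,(105,120,60),(125,255,255),5000); i=B[0][0]
cn=max(cv2.findContours((l==i).astype('uint8'),0,1)[0],key=cv2.contourArea)[:,0]
P=np.array([wplane(p,0,s)[:2] for p in cn if p[1]>3])
A=np.c_[2*P,np.ones(len(P))];x=np.linalg.lstsq(A,(P**2).sum(1),rcond=None)[0];print('circle',x[:2],'r',np.sqrt(x[2]+x[:2]@x[:2]))
u=s['position'][:2]; R0=R.from_rotvec(s['ee_rot']); t=u+R0.apply([.0305,0,0])[:2]
for c in (x[:2],np.array([.4715,.2285])): print('tile',t,'offset in tool axes mm',R0.inv().apply(np.r_[c-t,0])*1000)
E
```

```text
circle [0.47146585 0.22948297] r 0.054593219264871665
tile [0.48833425 0.12329534] offset in tool axes mm [ 1.07459834e+02  3.56954655e+00 -4.18186813e-03]
tile [0.48833425 0.12329534] offset in tool axes mm [ 1.06488212e+02  3.41671801e+00 -4.14276964e-03]
```

Circle fit: centre (0.4715,0.2295), radius 54.6 mm, which agrees with the other views. 106 mm remain.

```bash
python3 -m pendant '[[[6,0,0,0,0,0,0.56],[13,0,0,0,0,0,0.56],[20,0,0,0,0,0,0.56],[27,0,0,0,0,0,0.56],[34,1,0,0,0,0,0.56],[41,1,0,0,0,0,0.56],[48,1,0,0,0,0,0.56],[55,1,0,0,0,0,0.56],[62,2,0,0,0,0,0.56],[69,2,0,0,0,0,0.56],[76,2,0,0,0,0,0.56],[82,2,0,0,0,0,0.56],[88,3,0,0,0,0,0.56],[93,3,0,0,0,0,0.56],[98,3,0,0,0,0,0.56],[101,3,0,0,0,0,0.56],[104,3,0,0,0,0,0.56],[106,3,0,0,0,0,0.56],[106,3,0,0,0,0,0.56]]]'
python3 -m pendant '[[[-8,0,0,0,0,0,0.56],[-20,0,0,0,0,0,0.56],[-35,0,0,0,0,0,0.56],[-35,0,-40,0,0,0,0.56],[-35,0,-90,0,0,0,0.56],[-60,0,-150,0,0,0,0.56],[-60,0,-150,0,0,0,0.56],[-60,0,-150,0,0,0,0.56]]]'
python3 - <<'E'
from h import *
s=arm.observe();im=get_image('wrist');save('w10',im);save('t10',get_image('top'));save('s10',get_image('scene'));print(s['position'])
for x in blobs(im,(4,110,40),(12,235,255),150)[2]: print('w',x[1],x[2],x[3],wplane(x[1],.008,s))
k,l,B=blobs(im,(105,120,60),(125,255,255),2000)
for i,c,n,bb in B:
    cn=max(cv2.findContours((l==i).astype('uint8'),0,1)[0],key=cv2.contourArea)[:,0]
    P=np.array([wplane(p,0,s)[:2] for p in cn if p[1]>3])
    A=np.c_[2*P,np.ones(len(P))];x=np.linalg.lstsq(A,(P**2).sum(1),rcond=None)[0];print('circle',c,x[:2],'r',np.sqrt(x[2]+x[:2]@x[:2]))
E
```

```text
clock: 15.4
position: [0.4769, 0.1983, 0.1807]
ee_rot: [-1.999, -2.423, -0.0]
force: [-0.6, -0.2, 0.2]
width: 0.216
clock: 16.4
position: [0.4882, 0.1384, 0.3306]
ee_rot: [-2.001, -2.422, -0.001]
force: [-1.1, -0.1, -0.1]
width: 0.224
[0.48818587 0.13842006 0.33063928]
w [320.8  84.7] 1931 [299  62  44  46] [0.47158105 0.22874755 0.008     ]
circle [320.4  81.5] [0.47112288 0.22932543] r 0.05400249353886035
```

View pics/w10.png

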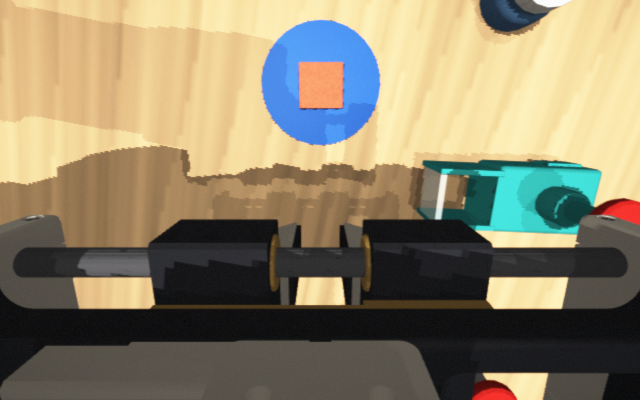

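View pics/s10.png

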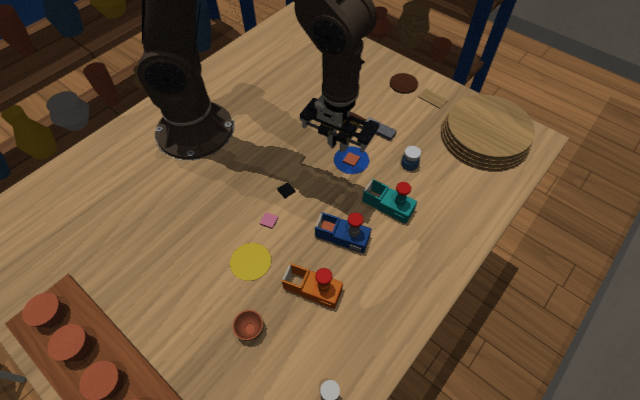

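The tile lies centred on the blue spot, under 1 mm off, at wrist (321,85). In the scene view the plunger is up at (355,219), tiles are in the blue well, and the jar, bowl and brush are where they were. The arm is clear.

```bash
python3 -c "
from h import *
print(arm.sign_off())"
```

```text
the job is handed in; nothing more can be done
None
```

The tile is on the blue spot and the job is handed in at about 16.6 s of the 61 s allowed; no verdict was reported. I pressed the blue dispenser's plunger once, let it rise, and pushed the ejected tile across with two fingertips.

- **Press:** the plunger reached its hard stop at 33 N wrist force and came back up.
- **Placement:** the wrist camera puts the tile at (0.4716, 0.2287) and the spot's centre at (0.4711, 0.2293), under 1 mm apart. The tile looks flat and wholly on the spot.
- **Rest of the scene:** by eye, the plunger is up, tiles are in the dispenser's well, and the jar, bowl and brush look unmoved. I did not measure these, and I did not count the tiles. The arm was 150 mm above the bench and clear of everything.
- **What went wrong:** on the first push the fingertips were about 4 mm too high. They rode on the tile's edge at about 7 N and turned it roughly 8°. I backed off, descended to 3 mm, realigned, and the remaining pushes ran straight. The tile did not look lifted or tipped in the pictures, but I had no direct reading of its height during that push.

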